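Lift the locked vial carousel off the autosampler and hold it level

TASK

The autosampler's turntable is to be wiped, so take its loaded vial carousel off: first swing the needle arm right aside by its black knob, then take the carousel by its bar grip and, while it still sits down on the turntable, turn it counter-clockwise (seen from above) without forcing it until its three red lugs are well clear of the steel claws. Then lift it straight up, always level and with all five vials in their cups, to about 10 cm above the turntable, and finish there: the program ends with the carousel still held in the gripper, level and quite still above the sampler, the needle arm left aside and the other things on the bench left where they are.

Things in the scene. Friction and masses are not known exactly. Their poses are not given: they have to be found in the camera images.
- sampler: bench autosampler, fixed: white housing 250 x 200 x 42 mm carrying a round steel turntable. Origin on the turntable's vertical axis at bench level, z up; the front panel with window and keys faces its -x. The needle arm's post stands at its x = +118 mm, y = 0 (hub 27 mm thick, top 127 mm above the bench)
- turntable (a point): centre of the turntable's top face, 50 mm above the bench, axes as the sampler's (176 mm diameter, does not turn). Three steel claws, 36 mm wide, 12.5 mm tall, radius 67 to 83 mm, stand on it at 60, 180 and 300 degrees counter-clockwise from x and reach over the carousel's lugs; each is closed by a stop on its clockwise side and open on its counter-clockwise side
- needle_arm (a joint): grey needle arm on the post: 0 rad = pointing from the post to the turntable's axis, over the carousel; grows counter-clockwise seen from above (free end swings to the sampler's -y side, off the carousel); end stop at 1.75. Starts at 0 to 0.3; about 1.5 is right aside. Friction 0.03 N m, stays where left. Its underside is 7 mm above the vial caps and bars the carousel's way up
- needle_knob (a point): mid-height of the round black knob standing upright on the needle arm's free end: 16 mm diameter, 30 mm tall, this point 142 mm above the bench, 68 mm from the pivot axis. The arm's end below it is 21 mm wide, top 123 mm above the bench. Its x axis points from the free end to the pivot
- needle_pivot (a point): point on the needle arm's vertical pivot axis, 142 mm above the bench (the knob's height); fixed to the sampler
- carousel: loose vial carousel, about 0.3 kg: white disc 128 mm diameter, 6 mm thick, origin at the centre of its underside, z up; seated on the turntable, axes in line. Eight grey cups, 24 mm wide, rims 26 mm above the origin, centres 47 mm from the axis, from 22.5 degrees on every 45; five hold vials. Stem 18 mm thick in the middle up to the bar grip
- carousel_lugs (a point): centre of the carousel at its lugs' top, 5 mm above its origin, axes as the carousel's. Three red lugs, 20 mm wide, 5 mm thick, out to radius 75 mm, at 60, 180, 300 degrees from x. Yaw ahead of the sampler's: 0 (+-0.15) rad = lugs under the claws, locked, 2.5 mm of play; 0.5 to 1.5 counter-clockwise = free to lift, 0.8 is safe; clockwise it meets the stops
- carousel_grip (a point): centre of the carousel's black bar grip on its axis, 88 mm above its origin (138 mm above the bench when seated): bar 46 mm long along the carousel's y, 16 mm thick along its x, 38 mm tall (68 to 106 mm above the origin). Take it across its thickness, fingers on the faces looking to the carousel's +x and -x
- vial_s0: capped glass sample vial, white screw cap, 16 mm diameter, 38 mm tall; origin at the centre of its underside, z up. Stands loose in one of the carousel's cups (its underside 8 mm, its cap 46 mm above the carousel's origin) and is to stay in it
- vial_s1: capped glass sample vial, blue screw cap, 16 mm diameter, 38 mm tall; origin at the centre of its underside, z up. Stands loose in one of the carousel's cups (its underside 8 mm, its cap 46 mm above the carousel's origin) and is to stay in it
- vial_s2: capped glass sample vial, white screw cap, 16 mm diameter, 38 mm tall; origin at the centre of its underside, z up. Stands loose in one of the carousel's cups (its underside 8 mm, its cap 46 mm above the carousel's origin) and is to stay in it
- vial_s3: capped glass sample vial, blue screw cap, 16 mm diameter, 38 mm tall; origin at the centre of its underside, z up. Stands loose in one of the carousel's cups (its underside 8 mm, its cap 46 mm above the carousel's origin) and is to stay in it
- vial_m1: capped glass sample vial, blue screw cap, 16 mm diameter, 38 mm tall; origin at the centre of its underside, z up. Stands loose in one of the carousel's cups (its underside 8 mm, its cap 46 mm above the carousel's origin) and is to stay in it
- wash_bottle: bystander: white squeeze bottle with blue cap, 68 mm diameter, 169 mm tall; origin under it, its body's axis 15 mm along its y; leave it
- beaker_a: bystander: clear beaker, 71 mm diameter, 85 mm tall; origin at centre of its underside; leave it
- beaker_b: bystander: small clear beaker, 53 mm diameter, 62 mm tall; origin at centre of its underside; leave it
- syringe_b: bystander: clear 10 ml syringe, 132 mm long, 24 mm wide, 19 mm tall, lying on the bench along its y; origin at centre of its underside; leave it

How it is judged:
On the way, in this order (a step that is already met when the one before it is completed fails the run):
1. the needle arm is swung aside (1.2 rad or more) while the carousel sits locked (value of joint needle_arm above 1.2 rad and z of carousel in the frame of sampler below 0.056 m), for 0.2 s.
2. the carousel, still down on the turntable, is turned until its lugs are clear of the claws (more than 0.48 rad) (angle between the x axis of carousel and the x axis of sampler, either way round above 0.48 rad and z of carousel in the frame of sampler below 0.056 m and value of joint needle_arm above 1.1 rad), for 0.2 s.
3. the carousel is lifted at least 7 cm off the turntable (z of carousel in the frame of sampler above 0.12 m and angle between carousel's own z axis and vertical below 0.12 rad), for 0.2 s.
At the end, for the whole second after the job is handed in: The carousel hangs in the closed gripper, its underside 7 to 20 cm above the turntable and its axis within 8 cm of the turntable's, touching nothing of the sampler, within 0.10 rad (6 degrees) of level and at rest; all five vials stand in their cups; the needle arm is still aside (1.1 rad or more) (z of carousel in the frame of sampler between 0.12 and 0.25 m and horizontal distance between carousel and sampler below 0.08 m and angle between carousel's own z axis and vertical below 0.1 rad and linear speed of carousel below 0.02 m/s and angular speed of carousel below 0.15 rad/s and contact force between the fingers and carousel above 2 N and contact force between carousel and sampler below 0.1 N and value of joint needle_arm above 1.1 rad and z of vial_s0 in the frame of carousel between 0.002 and 0.018 m and distance between each of vial_s0, vial_s1, vial_s2, vial_s3, vial_m1 and carousel below 0.056 m and z of vial_s1 in the frame of carousel between 0.002 and 0.018 m and z of vial_s2 in the frame of carousel between 0.002 and 0.018 m and z of vial_s3 in the frame of carousel between 0.002 and 0.018 m and z of vial_m1 in the frame of carousel between 0.002 and 0.018 m); the arm keeps its last pose, push and grip.
It fails at once if the carousel is tipped by more than 15 degrees (angle between carousel's own z axis and vertical above 0.26 rad).
It fails at once if the carousel is forced against the claws, the turntable or the needle arm (more than 40 N) (contact force between carousel and sampler above 40 N).
It fails at once if a bystander is shifted by more than 3 cm (distance of any of wash_bottle, beaker_a, beaker_b, syringe_b from where it was at the start of the episode above 0.03 m).
It also fails if it takes over 51 s, if anything falls off the work surface, if the arm or the gripper's body presses on something with over 40 N, if the wrist force passes 120 N, or if a joint passes its speed limit or range.

ROBOT

A 6-joint arm with a two-finger parallel gripper is mounted at the origin on a cart in front of the work surface, level with it; the furniture and walls round the work are solid. World frame = base frame: x ahead of the robot, y to its left, z up, the work surface at z = 0. Lengths are in m, angles in rad, forces in N, time in s.
With the tool pointing down it reaches from about 0.375 to 0.75 m from the base axis. Payload 9 kg.
Tool frame: the origin (TCP) lies at the very end of the fingers, on their centre line; the grasp point (between the pads) lies 19 mm behind it (ctrl.tcp_to_grasp is the distance from the TCP to the grasp point, in m); z points along the fingers, y is the direction in which the jaws open and shut (so a half turn about z gives the same grasp; the last joint's range is limited). The gripper opens to 85 mm and grips with 20 to 120 N. Pads are 22 mm wide; open, the fingers measure 114 mm over their backs; the gripper's body (76 mm by 85 mm) begins 54 mm behind the grasp point. The pads swing forward as they close: fully open they stand 13 mm farther back than shut.
Start: joints at [-1.464, 0.104, 0.097, 1.564, 0, 1.353], TCP at [0.191, -0.569, 0.231] pointing down, gripper open.
Joint ranges: [-2.99, 2.99], [-0.84, 1.86], [-1.1, 1.16], [-1.84, 2.11], [-1.51, 1.56], [-3.14, 3.14]. Speed limits (rad/s): [2.22, 2.22, 2.57, 3.14, 3.14, 3.14].

INTERFACE

Orientations are given as a rotation vector (axis times angle).
In Python, from rig import monitor, optics, ctrl gives the robot as it stands.
- The arm moves only by the tool move_arm, never from a script. Its argument "series" is a list of rows, each a list of 5 numbers: the opening, from 0 (shut) to 1 (fully open), then the shift along the tool's x, y, z in mm, then the turn about the tool's z in rad. In form: [[hand, x, y, z, turn], ...]. A call has 1 to 12 rows; each row is the pose to reach, as a shift and turn from the pose commanded when the call began, along the tool's axes at that moment; what a row does not reach only later rows make up. A row lasts 1/12 s, in which the tool goes at most 41.7 mm and 7.16 degrees, less where a joint would pass 70% of its speed; a pose out of reach is approached as far as the arm can. A call with a gripper value outside its range is refused whole. The fingers move at their own pace and stop on an object; the grip force is fixed at half the most. Time passes only in rows, so rows that repeat a pose let the fingers close. It gives the time, the measured TCP pose, the force and the opening at its end, in the units of the state.
- monitor.state(): the state, without advancing time (a new reading comes with each control period).
- optics.grab_frame(name): name is "scene" or "top" or "wrist"; returns a dict with "color" (420x560x3 uint8, red, green, blue), "z_map" (420x560 float32, m along the optical axis (not along the pixel's ray), 0 where there is no reading), "vfov" (degrees; the focal length in pixels is half the picture's height over the tangent of half this angle, whatever the lens; pixels are square), "cx", "cy" (the principal point, pixels), "k1" (the pictures are not rectified: a ray, as slopes to the right and down, at radius r is drawn at 1 + k1 r^2 times it, then the intrinsics apply), "pose" (4x4, takes a point from camera to world coordinates). Camera axes: x right, y up, looking along -z (the intrinsics and any distortion apply to the point x, -y, -z); pixel columns grow to the right and rows downward; lengths in m; the calibration is good to about 2 mm. A picture is of the moment at which its call begins.
- ctrl.sign_off(): hands the job in, once; it reports no verdict.
The state is a dict: "clock": time; "joints": joint angles; "joint_vel": joint speeds; "joint_torque": joint torques, N m; "tool_pos": TCP position; "eef_rot": TCP orientation; "force": force on the tool from outside, world axes, zero at the start; "moment": the same for the moment, N m; "gripper_width": finger opening in m.
Only numpy, scipy, OpenCV 4.12 (cv2) and the standard library are available. Lean on these libraries where they do the work, as an engineer would, in place of code of your own. Each camera call takes 0.05 s, during which the arm holds its last target.

## Working session

There is one attempt and no reset: what is moved stays moved. The work goes in short steps, Python scripts to look and compute and a tool call to move; the robot and the scene stay as the last step left them, time stands still between calls to the robot, and variables do not carry over. Pictures are saved under pics/ and viewed, and the job is handed in when it is done.

Besides the shell and the picture viewer there is one more tool, called after "Call:" as name(argument=value, ...), one argument or row to a line, values as JSON. move_arm: Moves the arm, as the interface text tells. Its arguments: {"type":"object","properties":{"series":{"type":"array","items":{"type":"array","items":{"type":"number"}}}},"required":["series"]}

```bash
mkdir -p pics; ls; cat > h.py <<'E'
import numpy as np, cv2
from rig import monitor, optics, ctrl
from scipy.spatial.transform import Rotation as R
def grab(n,save=None):
    f=optics.grab_frame(n)
    if save: cv2.imwrite(f'pics/{save}.png',f['color'][:,:,::-1])
    np.savez(f'{n}.npz',**f)
    return f
def load(n):
    d=np.load(f'{n}.npz'); return {k:d[k] for k in d.files}
def foc(f): return f['color'].shape[0]/2/np.tan(np.radians(float(f['vfov']))/2)
def ray(f,uv):
    F=foc(f);K=np.array([[F,0,float(f['cx'])],[0,F,float(f['cy'])],[0,0,1]])
    k=float(f['k1'])
    uv=np.array(uv,float).reshape(-1,1,2)
    p=cv2.undistortPointsIter(uv,K,np.array([k,0,0,0.]),None,None,(3,50,1e-10)).reshape(-1,2)
    d=np.c_[p[:,0],-p[:,1],-np.ones(len(p))]
    return f['pose'][:3,3], d@f['pose'][:3,:3].T
def onplane(f,uv,z):
    o,d=ray(f,uv); t=(z-o[2])/d[:,2]; return o+d*t[:,None]
def depthpts(f,uv):
    uv=np.atleast_2d(uv); o,d=ray(f,uv); z=f['z_map'][uv[:,1].astype(int),uv[:,0].astype(int)]
    return o+d*z[:,None]
def tri(rays):
    A=0;b=0
    for o,d in rays:
        d=d/np.linalg.norm(d);P=np.eye(3)-np.outer(d,d);A=A+P;b=b+P@o
    return np.linalg.solve(A,b)
def project(f,X):
    X=np.atleast_2d(X);T=np.linalg.inv(f['pose']);c=X@T[:3,:3].T+T[:3,3]
    s=np.c_[c[:,0]/-c[:,2],-c[:,1]/-c[:,2]];r2=(s**2).sum(1)
    s=s*(1+float(f['k1'])*r2)[:,None];return s*foc(f)+[float(f['cx']),float(f['cy'])]
E
python3 - <<'E'
from h import *
s=monitor.state();print({k:np.round(v,3) for k,v in s.items()})
for n in('scene','top','wrist'):
    f=grab(n,n+'0');print(n,f['vfov'],f['cx'],f['cy'],f['k1'],np.round(f['pose'],3).tolist())
E
```

```text
pics
{'clock': np.float64(0.0), 'joints': array([-1.464,  0.105,  0.096,  1.564,  0.   ,  1.353]), 'joint_vel': array([-0.001, -0.   , -0.001,  0.001, -0.   , -0.   ]), 'joint_torque': array([-1.0000e-03, -5.5693e+01,  5.0365e+01,  1.7000e-02, -0.0000e+00,
        0.0000e+00]), 'tool_pos': array([ 0.191, -0.568,  0.231]), 'eef_rot': array([-3.099, -0.508, -0.   ]), 'force': array([ 0.558, -0.462,  0.207]), 'moment': array([ 0.004, -0.003, -0.035]), 'gripper_width': np.float64(0.085)}
scene 54.09202730960845 277.90891862428896 212.8425643938629 -0.08048612715936747 [[-0.465, 0.473, -0.748, -0.419], [-0.885, -0.226, 0.408, 0.581], [0.024, 0.852, 0.524, 0.797], [0.0, 0.0, 0.0, 1.0]]
top 47.310205042592095 277.9001032977339 210.31441964680965 -0.013979712798164247 [[-0.027, 0.975, -0.219, 0.281], [-1.0, -0.027, 0.006, 0.036], [0.0, 0.219, 0.976, 1.564], [0.0, 0.0, 0.0, 1.0]]
wrist 70.88345582816206 278.21750504811894 213.10916837100848 0.0072808536539901774 [[0.318, 0.905, 0.283, 0.263], [-0.948, 0.304, 0.093, -0.544], [-0.002, -0.298, 0.955, 0.374], [0.0, 0.0, 0.0, 1.0]]
```

View pics/scene0.png

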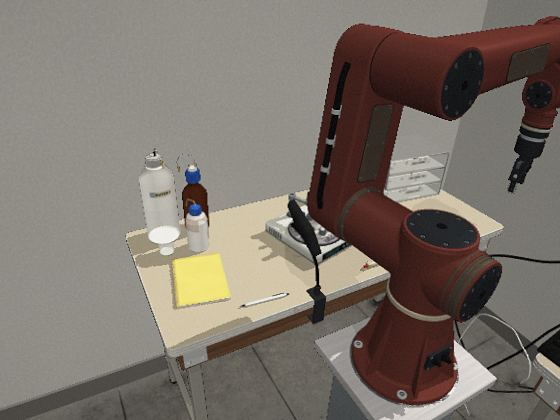

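View pics/top0.png

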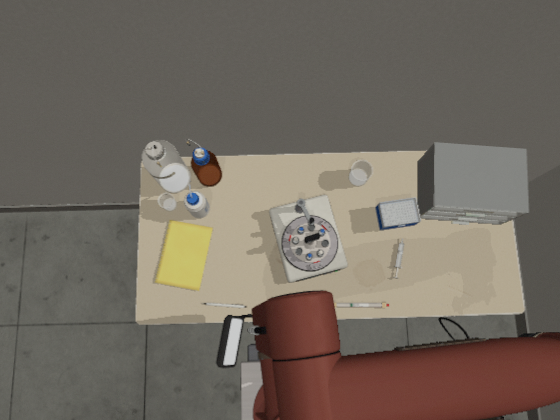

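View pics/wrist0.png

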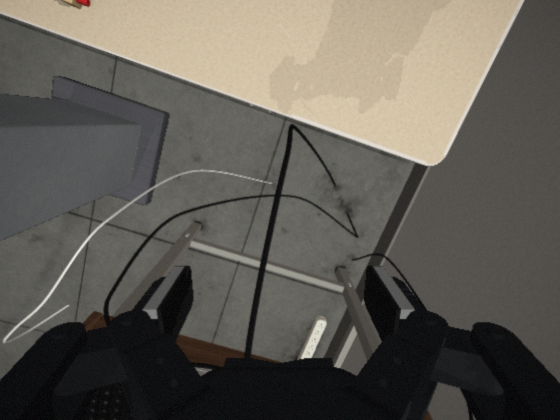

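```bash
python3 - <<'E'
from h import *
f=load('top');c=f['color'][185:295,255:365][:,:,::-1]
cv2.imwrite('pics/topz.png',cv2.resize(c,None,fx=5.4,fy=5.4,interpolation=cv2.INTER_CUBIC))
for uv in [(309,243),(301,207),(359,180),(398,260),(395,215),(198,200),(480,180)]: print(uv,np.round(depthpts(f,uv),3))
E
```

```text
(309, 243) [[ 0.507 -0.067  0.083]]
(301, 207) [[ 0.615 -0.045  0.115]]
(359, 180) [[ 0.71  -0.238  0.072]]
(398, 260) [[ 0.453 -0.357  0.018]]
(395, 215) [[ 0.592 -0.347  0.066]]
(198, 200) [[0.64  0.271 0.138]]
(480, 180) [[ 0.665 -0.577  0.193]]
```

View pics/topz.png

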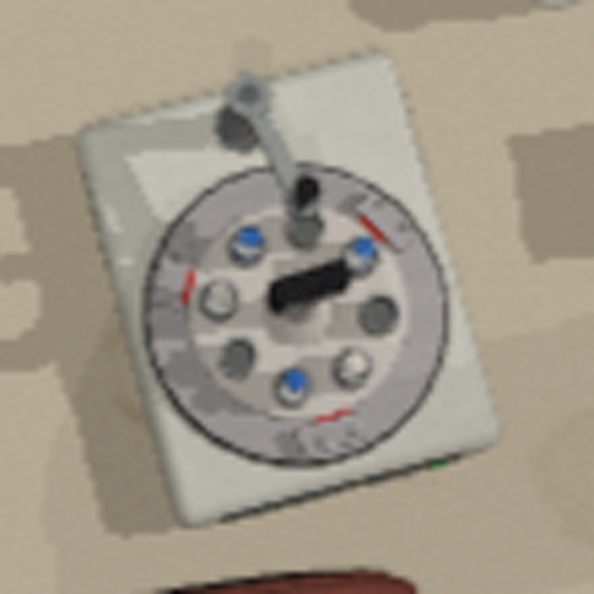

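```bash
python3 - <<'E'
from h import *
f=load('top')
z=lambda a,b:(255+(a+.5)/5.4-.5,185+(b+.5)/5.4-.5)
pv=onplane(f,z(247,95),.127)[0];kn=onplane(f,z(306,184),.150)[0];b0=onplane(f,z(275,295),.15)[0];b1=onplane(f,z(347,270),.15)[0]
fr=[onplane(f,z(*p),.042)[0] for p in[(188,522),(497,440),(385,55),(80,130)]]
print('pv',pv,'kn',kn,np.linalg.norm((kn-pv)[:2]));print(b0,b1,(b0+b1)/2,np.linalg.norm(b0-b1))
fr=np.array(fr);print(fr);e=fr[0]-fr[1];print(np.linalg.norm(e),np.linalg.norm(fr[2]-fr[1]))
for v in(fr[3]-fr[0],fr[2]-fr[1]):print('yaw',np.arctan2(v[1],v[0]))
for v in(b0-b1,): print('bar y yaw',np.arctan2(-v[0],v[1]))
# turntable ellipse
ctr=onplane(f,z(296,314),.05)[0];print('tt',ctr);v=pv-ctr;print('yaw',np.arctan2(v[1],v[0]),np.linalg.norm(v[:2]))
v=pv-kn;print('arm dir',np.arctan2(v[1],v[0]))
s=monitor.state();print(R.from_rotvec(s['eef_rot']).as_matrix().round(3), s['tool_pos'])
w=load('wrist');T=np.eye(4);T[:3,:3]=R.from_rotvec(s['eef_rot']).as_matrix();T[:3,3]=s['tool_pos']
print(np.round(np.linalg.inv(T)@w['pose'],3))
E
```

```text
pv [ 0.62756874 -0.04252567  0.127     ] kn [ 0.57010911 -0.07223187  0.15      ] 0.06468435896150998
[ 0.50803796 -0.05245232  0.15      ] [ 0.52092766 -0.09285493  0.15      ] [ 0.51448281 -0.07265363  0.15      ] 0.04240891003589814
[[ 0.39291344 -0.00317347  0.042     ]
 [ 0.43566871 -0.18619445  0.042     ]
 [ 0.67071764 -0.131879    0.042     ]
 [ 0.6290953   0.05428317  0.042     ]]
0.1879486466547025 0.24124296256118366
yaw 0.2386372907245885
yaw 0.22709526308963718
bar y yaw 0.30882402539668535
tt [ 0.51238343 -0.07067878  0.05      ]
yaw 0.23971606891113661 0.11857593427020971
arm dir 0.47714907478814544
[[ 0.948  0.319 -0.   ]
 [ 0.319 -0.948  0.001]
 [ 0.    -0.001 -1.   ]] [ 0.19145317 -0.56836874  0.23071553]
[[-0.001  0.955  0.298  0.076]
 [ 1.     0.001  0.001 -0.   ]
 [ 0.001  0.298 -0.955 -0.143]
 [ 0.     0.     0.     1.   ]]
```

Call:
move_arm(
  series=[
    [1,483,-342,-20,-0.13],
    [1,483,-342,-20,-0.13],
    [1,483,-342,-20,-0.13],
    [1,483,-342,-20,-0.13],
    [1,483,-342,-20,-0.13],
    [1,483,-342,-20,-0.13],
    [1,483,-342,-20,-0.13],
    [1,483,-342,-20,-0.13],
    [1,483,-342,-20,-0.13],
    [1,483,-342,-20,-0.13],
    [1,483,-342,-20,-0.13],
    [1,483,-342,-20,-0.13],
  ],
)

```text
clock: 1.15
tool_pos: [0.4866, -0.1628, 0.2482]
eef_rot: [3.06, 0.708, 0.0]
force: [1.0, -1.6, -0.4]
gripper_width: 0.0855
```

Call:
move_arm(
  series=[
    [0.5,35,-18,0,0],
    [0.5,70,-37,0,0],
    [0.5,70,-37,0,0],
    [0.5,70,-37,0,0],
    [0.5,70,-37,0,0],
    [0.5,70,-37,0,0],
  ],
)

```text
clock: 1.65
tool_pos: [0.532, -0.1017, 0.248]
eef_rot: [3.061, 0.707, -0.001]
force: [-0.1, 0.3, -0.9]
gripper_width: 0.0428
```

```bash
python3 - <<'E'
from h import *
s=monitor.state();print({k:np.round(v,4) for k,v in s.items() if k!='joint_torque'})
f=grab('wrist','w1');grab('scene','s1')
import shutil;shutil.copy('wrist.npz','w1.npz')
E
```

```text
{'clock': np.float64(1.65), 'joints': array([-4.3020e-01, -6.9300e-02, -4.7600e-02,  1.5928e+00, -3.0000e-04,
        2.2577e+00]), 'joint_vel': array([-0.0142, -0.0047, -0.0003, -0.0022,  0.0005,  0.0015]), 'tool_pos': array([ 0.532 , -0.1017,  0.248 ]), 'eef_rot': array([ 3.061e+00,  7.065e-01, -6.000e-04]), 'force': array([-0.1269,  0.3466, -0.8798]), 'moment': array([-0.0148,  0.0225, -0.0306]), 'gripper_width': np.float64(0.0428)}
```

View pics/w1.png

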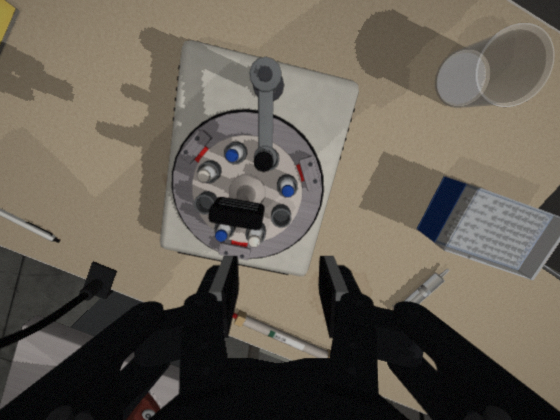

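View pics/s1.png

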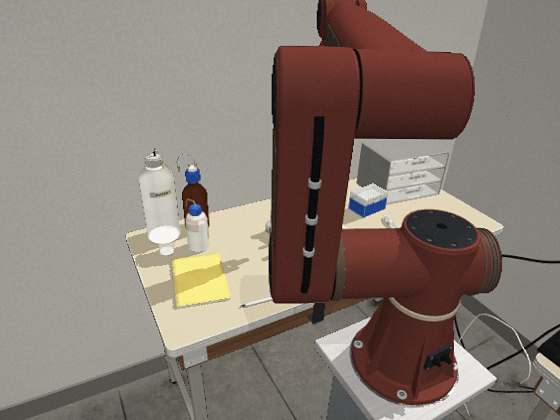

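```bash
python3 - <<'E'
from h import *
f=load('w1');c=f['color'][35:275,150:370][:,:,::-1]
cv2.imwrite('pics/w1z.png',cv2.resize(c,None,fx=2.5,fy=2.5,interpolation=cv2.INTER_CUBIC))
hsv=cv2.cvtColor(f['color'],cv2.COLOR_RGB2HSV)
dark=(f['color'].max(2)<45).astype(np.uint8);dark[245:]=0
n,l,st,ce=cv2.connectedComponentsWithStats(dark)
for i in range(1,n):
    if st[i,4]>60: print(st[i],ce[i])
for uv in[(265,72),(263,155),(237,205)]:print(depthpts(f,uv))
E
```

```text
[516   0  44  29 497] [545.29778672   9.03420523]
[172 110  86  65 222] [209.81081081 126.83783784]
[273 116  50  85 168] [303.92261905 146.66071429]
[254 151  19  21 310] [263.12580645 160.88064516]
[541 187  19  29 289] [552.83391003 203.01038062]
[ 197  196   67   34 1448] [235.00138122 212.76174033]
[[ 0.62948304 -0.0418775   0.12711081]]
[[ 0.57195266 -0.06859541  0.1568545 ]]
[[ 0.52066198 -0.06642623  0.14102263]]
```

View pics/w1z.png

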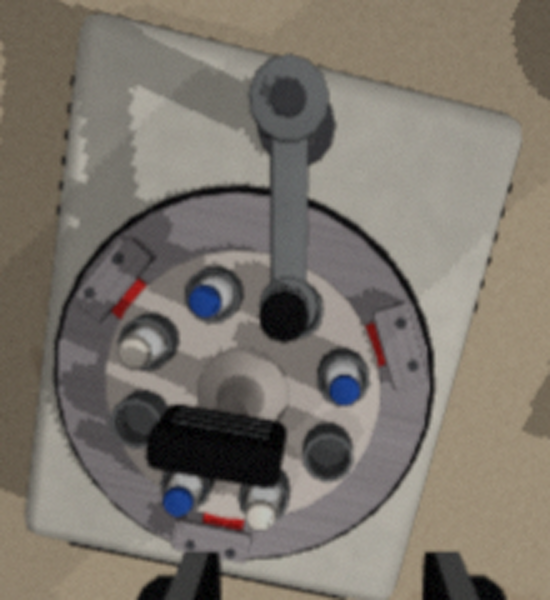

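```bash
cat > meas.py <<'E'
from h import *
def meas(f,rlim=245):
    dark=(f['color'].max(2)<60);dark[rlim:]=False
    v,u=np.nonzero(dark);P=depthpts(f,np.c_[u,v])
    m=(P[:,2]>.150)&(P[:,2]<.163)&(np.hypot(P[:,0]-.54,P[:,1]+.07)<.12)
    P=P[m];uv=np.c_[u,v][m]
    lab=np.zeros(f['color'].shape[:2],np.uint8);lab[uv[:,1],uv[:,0]]=1
    n,l,st,ce=cv2.connectedComponentsWithStats(lab)
    for i in range(1,n):
        if st[i,4]<40: continue
        Q=P[l[uv[:,1],uv[:,0]]==i]
        r=cv2.minAreaRect((Q[:,:2]*1000).astype(np.float32))
        print(st[i],'mean',Q.mean(0).round(4),'rect',np.round(r[0],1),np.round(r[1],1),round(r[2],1), 'zmed',np.median(Q[:,2]).round(4))
    g=np.ptp(f['color'].astype(int),2)<25
if __name__=='__main__':
    f=load('w1');meas(f)
    hsv=cv2.cvtColor(f['color'],cv2.COLOR_RGB2HSV)
    v,u=np.mgrid[35:275,150:370];uv=np.c_[u.ravel(),v.ravel()];P=depthpts(f,uv)
    m=(P[:,2]>.125)&(P[:,2]<.13)&(np.hypot(P[:,0]-.628,P[:,1]+.043)<.02);print('hub',P[m].mean(0),m.sum())
    red=(((hsv[...,0]<8)|(hsv[...,0]>172))&(hsv[...,1]>150)&(hsv[...,2]>60))[35:275,150:370].ravel()
    Q=onplane(f,uv[red],.055);D=P[red]
    for q,d in zip(Q[::4],D[::4]): print(q.round(4),d.round(4))
E
python3 meas.py
```

```text
[254 152  20  20 300] mean [ 0.5674 -0.0709  0.1563] rect [566.9 -71. ] [14.5 15. ] 68.0 zmed 0.1564
[209 204  54  26 963] mean [ 0.5151 -0.0695  0.1558] rect [514.1 -69.6] [15.4 46.1] 15.4 zmed 0.1562
hub [ 0.62877141 -0.04225049  0.1265624 ] 308
[ 0.5393 -0.0069  0.055 ] [ 0.5395 -0.007   0.0559]
[ 0.5388 -0.0083  0.055 ] [ 0.539  -0.0085  0.0561]
[ 0.5373 -0.0077  0.055 ] [ 0.5375 -0.0079  0.0561]
[ 0.5353 -0.0061  0.055 ] [ 0.5357 -0.0064  0.0568]
[ 0.5333 -0.0045  0.055 ] [ 0.5342 -0.0054  0.0598]
[ 0.5353 -0.0085  0.055 ] [ 0.5358 -0.009   0.0578]
[ 0.5332 -0.0069  0.055 ] [ 0.5333 -0.0069  0.0551]
[ 0.5317 -0.0063  0.055 ] [ 0.532  -0.0065  0.0562]
[ 0.5302 -0.0057  0.055 ] [ 0.5303 -0.0057  0.0553]
[ 0.5282 -0.0041  0.055 ] [ 0.5282 -0.0041  0.055 ]
[ 0.5262 -0.0024  0.055 ] [ 0.5272 -0.0034  0.0596]
[ 0.5281 -0.0065  0.055 ] [ 0.5281 -0.0064  0.0547]
[ 0.5261 -0.0049  0.055 ] [ 0.5265 -0.0052  0.0567]
[ 0.5241 -0.0033  0.055 ] [ 0.5244 -0.0036  0.0566]
[ 0.5225 -0.0026  0.055 ] [ 0.5226 -0.0027  0.0554]
[ 0.5215 -0.003   0.055 ] [ 0.5215 -0.0031  0.0551]
[ 0.5214 -0.0055  0.
[... 579 characters left out ...]
 0.5537 -0.1211  0.0559]
[ 0.4495 -0.0809  0.055 ] [ 0.45   -0.0808  0.0561]
[ 0.4483 -0.0814  0.055 ] [ 0.449  -0.0813  0.0566]
[ 0.4504 -0.0858  0.055 ] [ 0.4505 -0.0858  0.0551]
[ 0.4465 -0.0808  0.055 ] [ 0.4468 -0.0808  0.0557]
[ 0.4487 -0.0852  0.055 ] [ 0.4489 -0.0852  0.0554]
[ 0.4508 -0.0897  0.055 ] [ 0.4517 -0.0895  0.057 ]
[ 0.453  -0.0941  0.055 ] [ 0.4533 -0.094   0.0558]
[ 0.4469 -0.0847  0.055 ] [ 0.4473 -0.0846  0.0558]
[ 0.4491 -0.0891  0.055 ] [ 0.4495 -0.089   0.0561]
[ 0.4512 -0.0935  0.055 ] [ 0.4517 -0.0935  0.056 ]
[ 0.4484 -0.0908  0.055 ] [ 0.4485 -0.0907  0.0552]
[ 0.4505 -0.0952  0.055 ] [ 0.4504 -0.0952  0.0547]
[ 0.4493 -0.0957  0.055 ] [ 0.45   -0.0956  0.0566]
```

```bash
cat > st.py <<'E'
from h import *
def st():
    s=monitor.state();M=R.from_rotvec(s['eef_rot']).as_matrix();return s,M,np.arctan2(M[1,0],M[0,0])
def rel(target,h=None):
    s,M,h0=st();d=M.T@(np.array(target)-s['tool_pos'])*1000
    print('t',s['clock'],'pos',s['tool_pos'].round(4),'h',round(h0,4),'F',s['force'].round(1),'w',round(float(s['gripper_width']),4),'j',s['joints'].round(2),'| shift',d.round(1),'turn',None if h is None else round(h0-h,3))
C=np.array([.6288,-.0423]);Y=.2335
def knob(th,r=.068): a=np.pi+Y+th; return C+r*np.array([np.cos(a),np.sin(a)])
E
python3 -c "
from st import *
rel([*knob(.2),.20],.2+Y)
rel([*knob(.2),.130],.2+Y)"
```

```text
t 1.75 pos [ 0.532  -0.1019  0.2482] h 0.4529 F [-0.5  0.4  0.5] w 0.0427 j [-0.43 -0.07 -0.05  1.59 -0.    2.26] | shift [ 45.1 -12.6  48.2] turn 0.019
t 1.75 pos [ 0.532  -0.1019  0.2482] h 0.4529 F [-0.5  0.4  0.5] w 0.0427 j [-0.43 -0.07 -0.05  1.59 -0.    2.26] | shift [ 45.1 -12.6 118.2] turn 0.019
```

Call:
move_arm(
  series=[
    [0.45,23,-6,10,0.02],
    [0.45,45,-13,40,0.02],
    [0.45,45,-13,60,0.02],
    [0.45,45,-13,60,0.02],
    [0.45,45,-13,60,0.02],
    [0.45,45,-13,60,0.02],
  ],
)

```text
clock: 2.25
tool_pos: [0.5672, -0.0704, 0.1897]
eef_rot: [3.067, 0.675, 0.002]
force: [-0.2, 0.1, 0.7]
gripper_width: 0.0383
```

```bash
python3 -c "
from st import *
grab('wrist','w2')
rel([*knob(.2),.130],.2+Y)
from meas import meas
meas(load('wrist'))
"
```

```text
t 2.3 pos [ 0.5675 -0.0704  0.1902] h 0.4336 F [ 0.5 -0.2  0.9] w 0.0383 j [-0.35  0.01 -0.07  1.48 -0.    2.36] | shift [-0.7  0.1 60.2] turn 0.0
[268 230  24  15 283] mean [ 0.5705 -0.0692  0.1555] rect [570.6 -69.6] [ 7.8 15.4] 22.2 zmed 0.1561
```

View pics/w2.png

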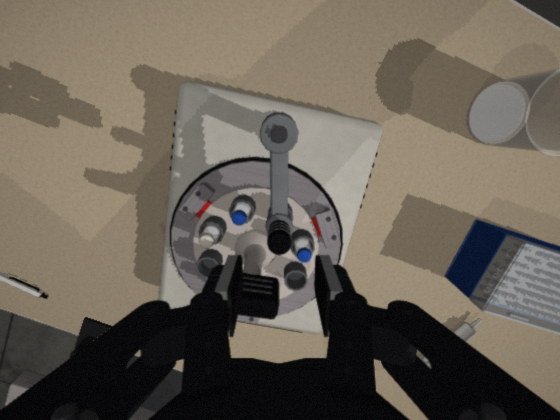

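Call:
move_arm(
  series=[
    [0.45,-1,0,20,0],
    [0.45,-1,0,40,0],
    [0.45,-1,0,60,0],
    [0.45,-1,0,60,0],
    [0.45,-1,0,60,0],
    [0.45,-1,0,60,0],
  ],
)

```text
clock: 2.8
tool_pos: [0.5671, -0.0704, 0.1304]
eef_rot: [3.066, 0.677, 0.003]
force: [-0.2, 0.8, -0.1]
gripper_width: 0.0383
```

```bash
python3 -c "
from st import *
rel([*knob(.2),.130],.2+Y)
s,M,h0=st()
for th in np.arange(.3,1.61,.1):
  d=M.T@(np.array([*knob(th),.13])-s['tool_pos'])*1000; print(round(th,2),d.round(1),round(h0-th-Y,3))
"
```

```text
t 2.8 pos [ 0.5671 -0.0704  0.1304] h 0.4343 F [-0.2  0.8 -0.1] w 0.0383 j [-0.35  0.02 -0.17  1.38 -0.    2.35] | shift [-0.2  0.4  0.4] turn 0.001
0.3 [0.2 7.2 0.4] -0.099
0.4 [ 1.2 13.9  0.5] -0.199
0.5 [ 2.8 20.5  0.5] -0.299
0.6 [ 5.2 26.9  0.5] -0.399
0.7 [ 8.1 33.   0.5] -0.499
0.8 [11.7 38.8  0.5] -0.599
0.9 [15.8 44.2  0.5] -0.699
1.0 [20.4 49.2  0.6] -0.799
1.1 [25.5 53.7  0.6] -0.899
1.2 [31.  57.6  0.6] -0.999
1.3 [36.9 61.   0.6] -1.099
1.4 [43.1 63.8  0.6] -1.199
1.5 [49.6 66.   0.6] -1.299
1.6 [56.2 67.4  0.6] -1.399
```

Call:
move_arm(
  series=[
    [0.35,0,7,0,-0.1],
    [0.35,1,14,0,-0.2],
    [0.35,3,20.5,0,-0.3],
    [0.35,5,27,0,-0.4],
    [0.35,8,33,0,-0.5],
    [0.35,11.5,39,0,-0.6],
    [0.35,16,44,0,-0.7],
    [0.35,20.5,49,0,-0.8],
    [0.35,25.5,53.5,0,-0.9],
    [0.35,31,57.5,0,-1.0],
    [0.35,31,57.5,0,-1.0],
    [0.35,31,57.5,0,-1.0],
  ],
)

```text
clock: 3.8
tool_pos: [0.6193, -0.1093, 0.1298]
eef_rot: [2.369, 2.061, 0.001]
force: [0.6, 0.5, -0.5]
gripper_width: 0.0304
```

```bash
python3 -c "
from st import *
rel([*knob(1.6),.130],1.6+Y)
s,M,h0=st()
for th in np.arange(1.3,1.61,.1):
  d=M.T@(np.array([*knob(th),.13])-s['tool_pos'])*1000; print(round(th,2),d.round(1),round(h0-th-Y,3))
grab('wrist','w3')
"
```

```text
t 3.8 pos [ 0.6193 -0.1093  0.1298] h 1.4317 F [ 0.6  0.5 -0.5] w 0.0304 j [-0.38  0.19  0.01  1.39 -0.    1.33] | shift [ 5.1 26.7 -0.2] turn -0.402
1.3 [ 0.   7.  -0.2] -0.102
1.4 [ 1.  13.7 -0.2] -0.202
1.5 [ 2.7 20.3 -0.2] -0.302
1.6 [ 5.1 26.7 -0.2] -0.402
```

View pics/w3.png

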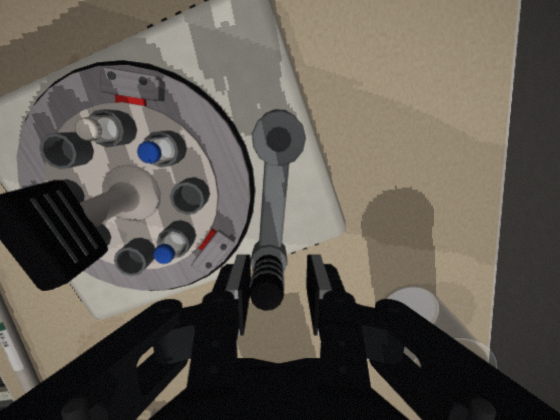

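Knob (265,285) sits between the fingers against the trailing one; the arm swings well. Continue along the arc.

Call:
move_arm(
  series=[
    [0.35,0,7,0,-0.1],
    [0.35,1,13.5,0,-0.2],
    [0.35,2.5,20,0,-0.3],
    [0.35,5,26.5,0,-0.4],
    [0.35,5,26.5,0,-0.4],
    [0.35,5,26.5,0,-0.4],
    [0.35,5,26.5,0,-0.4],
  ],
)

```text
clock: 4.43
tool_pos: [0.6452, -0.1075, 0.1285]
eef_rot: [1.915, 2.49, -0.0]
force: [0.0, 0.4, 0.0]
gripper_width: 0.0298
```

```bash
python3 -c "
from st import *
rel([*knob(1.5),.200],1.6+Y)
grab('wrist','w4')
"
```

```text
t 4.4333 pos [ 0.6452 -0.1075  0.1285] h 1.8305 F [0.  0.4 0. ] w 0.0298 j [-0.36  0.27  0.1   1.4  -0.    0.95] | shift [ -0.4  -5.7 -71.5] turn -0.003
```

View pics/w4.png

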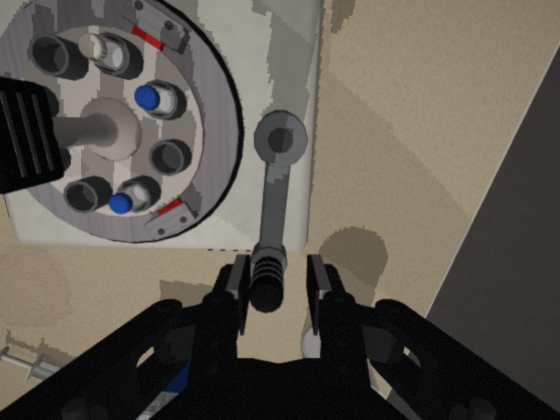

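Call:
move_arm(
  series=[
    [0.35,0,-5,0,0],
    [0.35,0,-5,-30,0],
    [0.35,0,-5,-70,0],
    [0.35,0,-5,-100,0],
    [0.6,0,-5,-110,0],
    [0.9,0,-5,-110,0],
    [0.9,0,-5,-110,0],
    [0.9,0,-5,-110,0],
  ],
)

```text
clock: 5.15
tool_pos: [0.64, -0.1087, 0.2364]
eef_rot: [-1.909, -2.492, 0.001]
force: [-0.2, 0.4, 0.2]
gripper_width: 0.076
```

```bash
python3 -c "
from st import *
from meas import meas
f=grab('wrist','w5');meas(f,420)
rel([.5145,-.0697,.24],.269+np.pi/2)
"
```

```text
[ 112   96   32   64 1441] mean [ 0.515  -0.068   0.1555] rect [513.9 -69. ] [15.8 44.6] 15.3 zmed 0.156
[269 210  19  20 290] mean [ 0.6392 -0.1079  0.156 ] rect [ 639.4 -108.5] [14.7 14.1] 62.1 zmed 0.1564
t 5.2 pos [ 0.6398 -0.1087  0.2361] h 1.8342 F [-1.4  0.2 -0.3] w 0.0768 j [-0.37  0.26  0.28  1.59 -0.    0.94] | shift [  70.3 -110.9   -3.5] turn -0.006
```

View pics/w5.png

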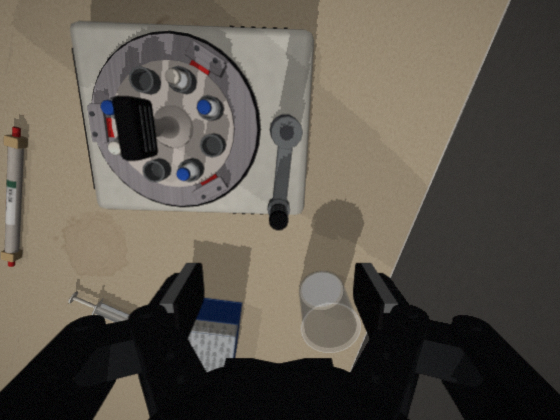

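Call:
move_arm(
  series=[
    [0.7,20,-35,0,0],
    [0.7,45,-70,0,0],
    [0.7,70,-111,0,-0.004],
    [0.7,70,-111,20,-0.004],
    [0.7,70,-111,40,-0.004],
    [0.7,70,-111,40,-0.004],
    [0.7,70,-111,40,-0.004],
    [0.7,70,-111,40,-0.004],
  ],
)

```text
clock: 5.87
tool_pos: [0.5154, -0.0703, 0.1983]
eef_rot: [-1.905, -2.498, 0.0]
force: [0.5, 0.2, 0.8]
gripper_width: 0.0596
```

```bash
python3 -c "
from st import *
from meas import meas
f=grab('wrist','w6');meas(f,420)
rel([.5142,-.0695,.118],.268+np.pi/2)
"
```

```text
[ 265  203   24   63 1415] mean [ 0.5131 -0.0673  0.1559] rect [513.4 -68.8] [15.7 44.3] 15.8 zmed 0.1562
t 5.9167 pos [ 0.5157 -0.0705  0.1987] h 1.8386 F [-0.3 -0.8  0.1] w 0.0596 j [-0.39 -0.14 -0.21  1.51 -0.    0.92] | shift [ 1.4 -1.2 80.7] turn -0.0
```

View pics/w6.png

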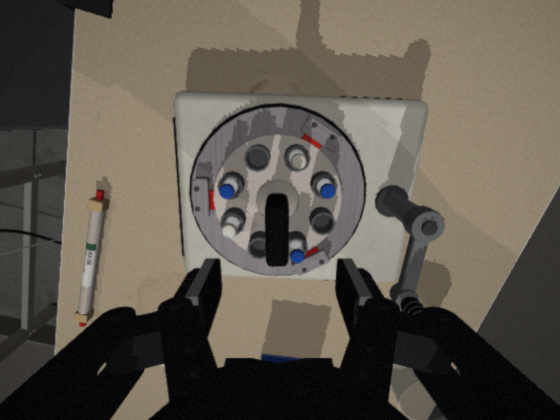

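Call:
move_arm(
  series=[
    [0.7,1,-1.5,20,0],
    [0.7,1,-1.5,40,0],
    [0.7,1,-1.5,60,0],
    [0.7,1,-1.5,75,0],
    [0.7,1,-1.5,80,0],
    [0.7,1,-1.5,80,0],
    [0.7,1,-1.5,80,0],
    [0.7,1,-1.5,80,0],
  ],
)

```text
clock: 6.58
tool_pos: [0.5145, -0.0701, 0.1198]
eef_rot: [1.904, 2.497, 0.001]
force: [-0.2, 0.2, 0.1]
gripper_width: 0.06
```

```bash
python3 -c "
from st import *
f=grab('wrist','w7')
rel([.5142,-.0695,.118],.268+np.pi/2)
"
```

```text
t 6.6333 pos [ 0.5144 -0.07    0.1196] h 1.8388 F [0.8 0.1 0.1] w 0.0598 j [-0.39 -0.14 -0.34  1.36 -0.    0.92] | shift [ 0.6 -0.1  1.6] turn -0.0
```

View pics/w7.png

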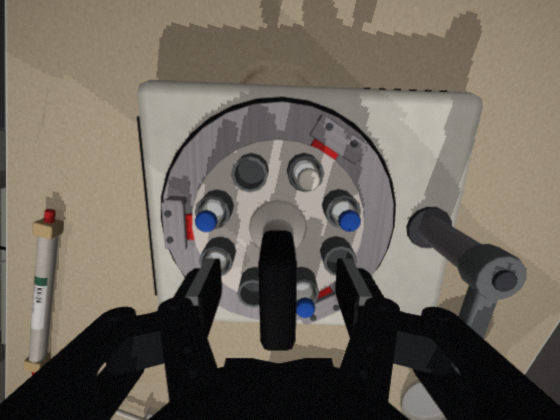

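Call:
move_arm(
  series=[
    [0.4,0,0,0,0],
    [0.3,0,0,0,0],
    [0.24,0,0,0,0],
    [0.2,0,0,0,0],
    [0.16,0,0,0,0],
    [0.1,0,0,0,0],
    [0,0,0,0,0],
    [0,0,0,0,0],
    [0,0,0,0,0],
    [0,0,0,0,0],
  ],
)

```text
clock: 7.47
tool_pos: [0.5139, -0.0697, 0.1186]
eef_rot: [1.904, 2.498, 0.001]
force: [2.3, 1.5, 4.2]
gripper_width: 0.0155
```

```bash
python3 -c "
from st import *
rel([.5142,-.0695,.118],.268+np.pi/2); print(monitor.state()['moment'])
"
```

```text
t 7.4667 pos [ 0.5139 -0.0697  0.1186] h 1.8389 F [2.3 1.5 4.2] w 0.0155 j [-0.39 -0.14 -0.35  1.36  0.    0.92] | shift [0.2 0.3 0.6] turn 0.0
[ 0.24752252 -0.34623675  0.03169721]
```

Call:
move_arm(
  series=[
    [0,0,0,0,-0.04],
    [0,0,0,0,-0.08],
    [0,0,0,0,-0.12],
    [0,0,0,0,-0.16],
    [0,0,0,0,-0.2],
    [0,0,0,0,-0.2],
  ],
)

```text
clock: 7.97
tool_pos: [0.5136, -0.07, 0.1186]
eef_rot: [1.643, 2.677, -0.001]
force: [-0.3, -0.0, 5.9]
gripper_width: 0.0152
```

```bash
python3 -c "
from st import *
rel([.5142,-.0695,.118],.268+np.pi/2); print(monitor.state()['moment'])
"
```

```text
t 7.9667 pos [ 0.5136 -0.07    0.1186] h 2.0408 F [-0.3 -0.   5.9] w 0.0152 j [-0.39 -0.14 -0.35  1.36 -0.    0.71] | shift [0.1 0.7 0.6] turn 0.202
[-0.00171819 -0.09789607  0.06462737]
```

Forces are low. Turn on to 0.8 in all.

Call:
move_arm(
  series=[
    [0,0,0,0,-0.05],
    [0,0,0,0,-0.11],
    [0,0,0,0,-0.17],
    [0,0,0,0,-0.23],
    [0,0,0,0,-0.29],
    [0,0,0,0,-0.35],
    [0,0,0,0,-0.41],
    [0,0,0,0,-0.47],
    [0,0,0,0,-0.53],
    [0,0,0,0,-0.58],
    [0,0,0,0,-0.58],
    [0,0,0,0,-0.58],
  ],
)

```text
clock: 8.97
tool_pos: [0.5136, -0.0699, 0.1186]
eef_rot: [0.811, 3.035, -0.001]
force: [-0.9, 0.3, 5.8]
gripper_width: 0.0152
```

```bash
python3 -c "
from st import *
rel([.5142,-.0695,.118],.268+np.pi/2); print(monitor.state()['moment'])
grab('wrist','w8');grab('top','t8')
f=load('top');c=f['color'][185:295,255:365][:,:,::-1]
cv2.imwrite('pics/t8z.png',cv2.resize(c,None,fx=5.4,fy=5.4,interpolation=cv2.INTER_CUBIC))
"
```

```text
t 8.9667 pos [ 0.5136 -0.0699  0.1186] h 2.6192 F [-0.9  0.3  5.8] w 0.0152 j [-0.39 -0.14 -0.35  1.36 -0.    0.13] | shift [-0.3  0.7  0.6] turn 0.78
[-0.03592804 -0.01044283  0.26228844]
```

View pics/w8.png

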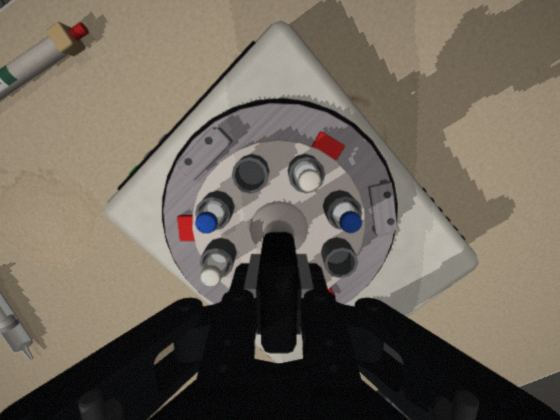

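View pics/t8z.png

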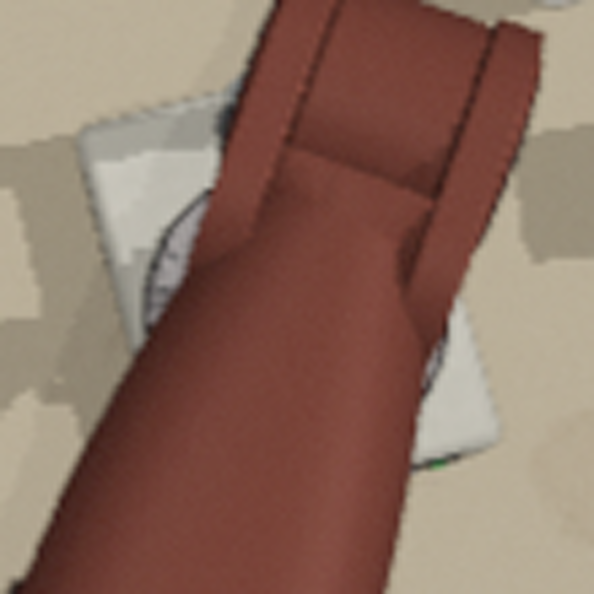

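Call:
move_arm(
  series=[
    [0,0,0,-1,0],
    [0,0,0,-2,0],
    [0,0,0,-4,0],
    [0,0,0,-6,0],
    [0,0,0,-8,0],
    [0,0,0,-8,0],
    [0,0,0,-8,0],
  ],
)

```text
clock: 9.65
tool_pos: [0.5136, -0.0697, 0.1262]
eef_rot: [0.812, 3.035, -0.0]
force: [-0.2, 0.5, -3.5]
gripper_width: 0.0154
```

```bash
python3 -c "
from st import *
rel([.5142,-.0695,.118],.268+np.pi/2); print(monitor.state()['moment'])
grab('wrist','w9')
"
```

```text
t 9.65 pos [ 0.5136 -0.0697  0.1262] h 2.6188 F [-0.2  0.5 -3.5] w 0.0154 j [-0.39 -0.14 -0.33  1.38 -0.    0.14] | shift [-0.4  0.5  8.2] turn 0.78
[-0.00841519  0.02302587 -0.00373323]
```

View pics/w9.png

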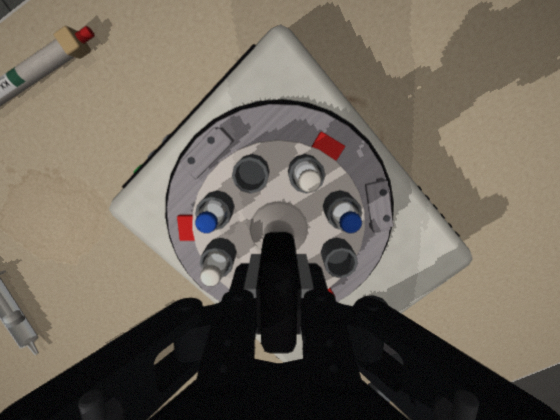

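Call:
move_arm(
  series=[
    [0,0,0,-4,0],
    [0,0,0,-12,0],
    [0,0,0,-22,0],
    [0,0,0,-33,0],
    [0,0,0,-44,0],
    [0,0,0,-55,0],
    [0,0,0,-66,0],
    [0,0,0,-77,0],
    [0,0,0,-86,0],
    [0,0,0,-92,0],
    [0,0,0,-94,0],
    [0,0,0,-94,0],
  ],
)

```text
clock: 10.7
tool_pos: [0.5138, -0.0698, 0.2206]
eef_rot: [0.812, 3.034, -0.0]
force: [-0.0, 1.1, -4.0]
gripper_width: 0.0152
```

Call:
move_arm(
  series=[
    [0,0,0,0,0],
    [0,0,0,0,0],
    [0,0,0,0,0],
    [0,0,0,0,0],
    [0,0,0,0,0],
    [0,0,0,0,0],
  ],
)

```text
clock: 11.2
tool_pos: [0.5135, -0.0696, 0.22]
eef_rot: [-0.812, -3.035, 0.0]
force: [-0.1, -0.2, -4.6]
gripper_width: 0.0153
```

```bash
python3 -c "
from st import *
rel([.5142,-.0695,.118],.268+np.pi/2); s=monitor.state();print(s['moment'],s['joint_vel'].round(4))
grab('wrist','w10');grab('scene','s10')
f=load('wrist');v,u=np.mgrid[100:300,165:400];uv=np.c_[u.ravel(),v.ravel()];P=depthpts(f,uv)
c=f['color'][100:300,165:400].reshape(-1,3).astype(int)
hsv=cv2.cvtColor(f['color'],cv2.COLOR_RGB2HSV)[100:300,165:400].reshape(-1,3)
red=((hsv[:,0]<8)|(hsv[:,0]>172))&(hsv[:,1]>150)&(hsv[:,2]>60)
print('red z',np.percentile(P[red][:,2],[5,50,95]))
m=(np.ptp(c,1)<40)&(c.min(1)>110)&(abs(P[:,2]-.155)<.012)
Q=P[m];A=np.c_[Q[:,:2],np.ones(len(Q))]
k=np.linalg.lstsq(A,Q[:,2],rcond=None)[0];res=abs(A@k-Q[:,2]);g=res<.002;k=np.linalg.lstsq(A[g],Q[g,2],rcond=None)[0]
print('disc plane',len(Q),g.sum(),k,'tilt',np.hypot(k[0],k[1]),'z',np.median(Q[g,2]))
"
```

```text
t 11.2 pos [ 0.5135 -0.0696  0.22  ] h 2.6188 F [-0.1 -0.2 -4.6] w 0.0153 j [-0.39 -0.15 -0.17  1.55 -0.    0.14] | shift [ -0.6   0.5 102. ] turn 0.78
[ 0.00366983 -0.02456132  0.01829489] [ 0.     -0.001   0.0022  0.0014 -0.0009  0.0024]
red z [0.15563491 0.15696214 0.15813574]
disc plane 8579 8251 [-0.00084512  0.00016731  0.15842726] tilt 0.0008615197702820612 z 0.15799226736841926
```

View pics/w10.png

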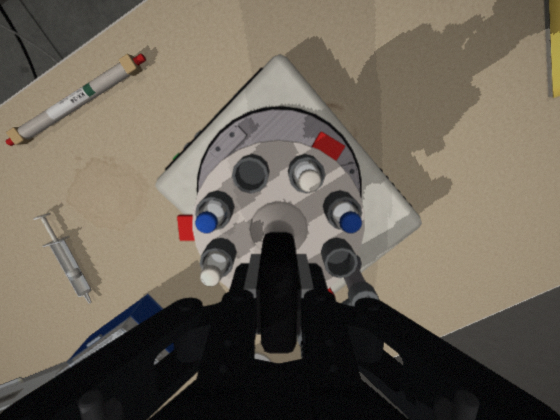

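View pics/s10.png

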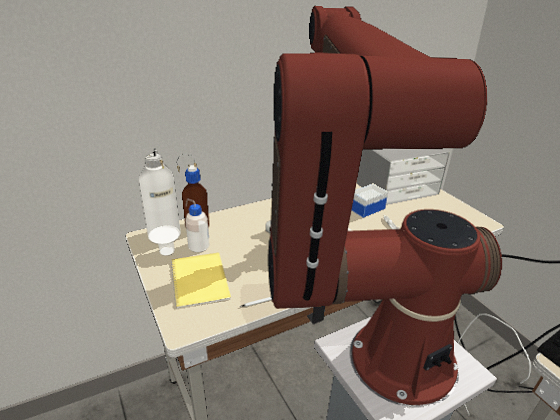

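```bash
python3 -c "
from h import *
print(ctrl.sign_off())"
```

```text
the job is handed in; nothing more can be done
None
```

I swung the needle arm aside by its knob, turned the carousel about 0.8 rad counter-clockwise on the turntable, and lifted it straight up. I then handed the job in at about 11 s of the 51 s allowed, and no verdict came back.

Last checks:
- **Needle arm:** it was at about 1.49 rad, measured from the knob and pivot right after the swing. It still appears aside in the last wrist picture, where I did not measure it again.
- **Turning:** the wrist force stayed at about 6 N or less, and the three lugs were seen clear of the claws before I lifted.
- **Carousel position:** the underside is about 102 mm above the turntable, from depth readings on its disc. It tilts less than 0.001 rad, is over the turntable to within about 1 mm, and is still. The grip is 15 mm wide and the wrist carries about 4 N.
- **Vials:** four of the five are visible in their cups. The fifth is hidden behind the gripper in every picture after the grasp, so I could not confirm it by sight.
- **Bench items:** nothing on the bench was touched that I know of. The syringe shows in the last wrist picture; I did not measure the bystanders against their starting positions.

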